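Riddle the loose cloves out of a garlic hod

ROBOT

A 7-joint arm with a two-finger parallel gripper is mounted at the origin on the work surface. World frame = base frame: x ahead of the robot, y to its left, z up, the work surface at z = 0. Lengths are in m, angles in rad, forces in N, time in s.
With the tool pointing down it reaches from about 0.4 to 0.85 m from the base axis. Payload 10.4 kg.
Tool frame: the origin (TCP) lies midway between the tips of the shut fingers; the grasp point (between the pads) lies 19 mm behind it (manip.pinch_z is the distance from the TCP to the grasp point, in m); y points along the fingers, x is the direction in which the jaws open and shut, and the axes are right-handed (so a half turn about y gives the same grasp; the last joint's range is limited). The gripper opens to 85 mm and grips with 20 to 120 N. Pads are 22 mm wide; open, the fingers measure 114 mm over their backs; the gripper's body (76 mm by 85 mm) begins 54 mm behind the grasp point. The pads swing forward as they close: fully open they stand 13 mm farther back than shut.
Start: joints at [1.082, 0.332, -0.065, 1.46, 0.022, 1.35, -0.088], TCP at [0.281, -0.558, 0.231] pointing down, gripper open.
Joint ranges: [-2.6, 2.6], [-0.5, 2.12], [-1.47, 1.34], [0.16, 2.42], [-1.27, 4.41], [0.06, 2.06], [-2.6, 2.6]. Speed limits (rad/s): [2.22, 2.22, 2.79, 2.79, 3.14, 3.14, 3.14].

INTERFACE

Orientations are given as a unit quaternion [x, y, z, w].
In Python, from workcell import manip gives the robot as it stands.
- The arm moves only by the shell command python3 -m pendant 'ROWS' [OPENING] [FORCE]. ROWS is a JSON object of lists of equal length, an entry for each row: "offset": the shift along the tool's x, y, z scaled (see below), a list of three; "turn": the turn, a rotation vector about the tool's x, y, z scaled (see below), a list of three. A call has 1 to 12 rows; each row is the pose to reach, as a shift and turn from the pose measured when the call began, along the tool's axes at that moment; what a row does not reach only later rows make up. The controller multiplies each number of a shift by 200 mm and each number of a turn by 45 degrees. A row lasts 1/8 s, in which the tool goes at most 62.5 mm and 10.7 degrees, less where a joint would pass 70% of its speed; a pose out of reach is approached as far as the arm can. A call with a number of a shift or a turn outside -1 to 1 is refused whole. A call with a gripper value outside its range is refused whole. OPENING is the opening in per cent of the stroke, from 0 (shut) to 100 (fully open), set as the call begins (- or left out, the last holds). The fingers move at their own pace and stop on an object; FORCE is the grip in N (left out, the last holds). Time passes only in rows, so rows that repeat a pose let the fingers close. It gives the time, the measured TCP pose, the force and the opening at its end, in the units of the state.
- manip.get_obs(): the state, without advancing time (a new reading comes with each control period).
- manip.camera(name): name is "scene" or "side" or "wrist"; returns (picture, depth): 480x640x3 uint8, red, green, blue; 480x640 float32, m along the optical axis (not along the pixel's ray), 0 where there is no reading.
- manip.camera_model(name): a dict with "intrinsics" (3x3 intrinsics, pixels), "R" (3x3) and "t" (3): a world point X has camera coordinates R X + t; the wrist camera has in their place "tool_from_camera" (4x4, takes a point from camera to tool coordinates, whose origin is the TCP and whose axes are the tool frame's). Camera axes: x right, y down, z forward; pixel columns grow to the right and rows downward; lengths in m; the calibration is good to about 2 mm. The wrist camera is an equidistant fisheye: a pixel r from the principal point sees the ray r / f radians off the axis. A picture is of the moment at which its call begins: read the wrist's pose just before it. camera_model takes no time and is no camera call.
- manip.hand_in(): hands the job in, once; it reports no verdict.
The state is a dict: "clock": time; "joint_pos": joint angles; "joint_velocities": joint speeds; "tau": joint torques, N m; "position": TCP position; "ee_rot": TCP orientation; "ft_force": force on the tool from outside, world axes, zero at the start; "torque": the same for the moment, N m; "grip_width": opening from 0.0 (shut) to 1.0 (fully open).
Only numpy, scipy, OpenCV 4.12 (cv2) and the standard library are available. Lean on these libraries where they do the work, as an engineer would, in place of code of your own. Each camera call takes 0.05 s, during which the arm holds its last target. There are 200 camera calls.

TASK

Lift the garlic hod and shake it over the glazed baking dish it stands in until all three loose cloves have dropped through its slotted floor into the dish, with the two whole heads staying in the hod. Then tip the two heads into the wooden crate, and stand the empty hod upright on the middle of the silicone pot holder. Leave the tostonera and the jar where they are.

Things in the scene. Friction and masses are not known exactly. Their poses are not given: they have to be found in the camera images.
- hod: Loose basket, 0.36 to 0.5 kg: two wooden end boards, overhead handle bar, trough of flat steel ribs; starts standing in the dish. Origin: centre of its underside; x across, y along the handle, z up. 202 (x) by 210 (y) by 166 mm high. End boards 10 mm thick at y 95 to 105 mm each side: foot edge 100 mm wide (x), 202 mm wide at 46 to 60 mm height, 44 mm at the top.
- hod_handle (a point): Centre of the hod's handle bar, 150 mm above the hod's origin: a straight flat-sided wooden bar along the hod's y, 18 mm thick (x), 28 mm high (z 136 to 164 mm), 190 mm long between the end boards, free on both sides. Axes as the hod's.
- hod_floor (a point): Centre of the trough's floor, 22 mm above the hod's origin, axes as the hod's. Floor flat, 104 (x) by 190 mm (y). Ribs 4 mm thick run along x: lands at y -95 to -76, -40 to -18, 18 to 40, 76 to 95 mm, with three open slots 36 mm wide between. Cloves lie on the lands and drop through once they move along y over a slot; the heads cannot pass.
- hod_rim (a point): Middle of one long open side, level with the rib ends, at x +101 mm, 45 mm above the hod's origin (the other side is at x -101 mm). From the floor's edge the ribs of each long side slope up and out at 25 degrees to their free ends, so the heads roll or tumble out over a long side only when the hod is tipped about its handle by well over 25 degrees (about 50 to 60; a small jerk helps).
- dish: Fixed heavy red-brown glazed earthenware baking dish, rectangular and open, 222 (x) by 282 (y) by 46 mm high, walls and floor 6 mm, small lugs on the short ends. Origin: centre of its underside, z up. The hod stands on its floor (6 mm up), the hod's y nearly along the dish's y (it clears the walls by 5 to 30 mm: lift it straight up).
- crate: Fixed slatted pale wooden produce crate, open on top, 230 (x) by 270 (y) by 75 mm high, walls and floor 8 mm, empty. Origin: centre of its underside, z up. The heads go in here.
- pot_holder: Fixed flat grey silicone pot holder, rectangular, 210 (x) by 270 (y) by 8 mm thick, with grooves across it and a hanging loop beyond its +x edge. Origin: centre of its underside, z up. The empty hod finally stands on it, best with the hod's y along the holder's y (either way round).
- head0_center (a point): Middle of a whole garlic head, off-white, round, 64 mm across and 66 mm tall with its short neck, 70 to 110 g; the point lies on its axis 26 mm above the root end, its z points to the neck. Starts root down in the hod's trough.
- head1_center (a point): Middle of the other whole garlic head, the same as the first.
- clove0_center (a point): Middle of a loose garlic clove, off-white, 31 mm long (x), 20 mm thick, five-cornered, 12 g; it lies still on a land until the hod is shaken, or is rocked end up, end down by some 20 degrees.
- clove1_center (a point): Middle of the second loose clove, same as the first.
- clove2_center (a point): Middle of the third loose clove, same as the first.
- tostonera_mid (a point): Middle of the aluminium tostonera (two 112 mm discs with hinged flat handles, 260 mm long, 40 mm high, lying on the far part of the counter). Bystander.
- jar_mid (a point): Middle of the white ceramic jar, 104 mm across, 150 mm high with the steel spring clip on its rim. Bystander.
There are look-alikes about, which are no part of the job. Leave any turquoise look-alike of the part that bears head0_center alone. What is shaped like the part that bears head1_center but red is not meant.

How it is judged:
On the way, in this order (a step that is already met when the one before it is completed fails the run):
1. the hod is lifted clear of the dish and all three cloves have dropped into the dish while both heads are still in the hod (x of clove0_center in the frame of dish between -0.108 and 0.108 m and y of clove0_center in the frame of dish between -0.138 and 0.138 m and z of clove0_center in the frame of dish between 0 and 0.045 m and x of clove1_center in the frame of dish between -0.108 and 0.108 m and y of clove1_center in the frame of dish between -0.138 and 0.138 m and z of clove1_center in the frame of dish between 0 and 0.045 m and x of clove2_center in the frame of dish between -0.108 and 0.108 m and y of clove2_center in the frame of dish between -0.138 and 0.138 m and z of clove2_center in the frame of dish between 0 and 0.045 m and x of head0_center in the frame of hod between -0.09 and 0.09 m and y of head0_center in the frame of hod between -0.095 and 0.095 m and z of head0_center in the frame of hod between 0 and 0.1 m and x of head1_center in the frame of hod between -0.09 and 0.09 m and y of head1_center in the frame of hod between -0.095 and 0.095 m and z of head1_center in the frame of hod between 0 and 0.1 m and z of hod in the frame of dish above 0.03 m), for 0.2 s.
2. the hod, with the cloves left behind in the dish, is tipped on its side over the crate (x of clove0_center in the frame of dish between -0.108 and 0.108 m and y of clove0_center in the frame of dish between -0.138 and 0.138 m and z of clove0_center in the frame of dish between 0 and 0.045 m and x of clove1_center in the frame of dish between -0.108 and 0.108 m and y of clove1_center in the frame of dish between -0.138 and 0.138 m and z of clove1_center in the frame of dish between 0 and 0.045 m and x of clove2_center in the frame of dish between -0.108 and 0.108 m and y of clove2_center in the frame of dish between -0.138 and 0.138 m and z of clove2_center in the frame of dish between 0 and 0.045 m and angle between hod's own z axis and vertical above 0.6 rad and horizontal distance between hod_handle and crate below 0.2 m), for 0.1 s.
At the end, for the whole second after the job is handed in: All three cloves lie inside the dish, both heads lie inside the crate, and the released hod stands still and upright (within 6 degrees) on the pot holder, its centre within 60 mm of the holder's centre along each of the holder's sides (x of clove0_center in the frame of dish between -0.108 and 0.108 m and y of clove0_center in the frame of dish between -0.138 and 0.138 m and z of clove0_center in the frame of dish between 0 and 0.045 m and x of clove1_center in the frame of dish between -0.108 and 0.108 m and y of clove1_center in the frame of dish between -0.138 and 0.138 m and z of clove1_center in the frame of dish between 0 and 0.045 m and x of clove2_center in the frame of dish between -0.108 and 0.108 m and y of clove2_center in the frame of dish between -0.138 and 0.138 m and z of clove2_center in the frame of dish between 0 and 0.045 m and x of head0_center in the frame of crate between -0.11 and 0.11 m and y of head0_center in the frame of crate between -0.13 and 0.13 m and z of head0_center in the frame of crate between 0 and 0.072 m and x of head1_center in the frame of crate between -0.11 and 0.11 m and y of head1_center in the frame of crate between -0.13 and 0.13 m and z of head1_center in the frame of crate between 0 and 0.072 m and x of hod in the frame of pot_holder between -0.06 and 0.06 m and y of hod in the frame of pot_holder between -0.06 and 0.06 m and z of hod in the frame of pot_holder between 0.005 and 0.014 m and angle between hod's own z axis and vertical below 0.1 rad and linear speed of hod below 0.03 m/s and angular speed of hod below 0.2 rad/s); the robot touches nothing.
It fails at once if the tostonera is shifted by more than 30 mm (distance of tostonera_mid from where it was at the start of the episode above 0.03 m).
It fails at once if the jar is shifted by more than 30 mm (distance of jar_mid from where it was at the start of the episode above 0.03 m).
It also fails if it takes over 58 s, if anything falls off the work surface, if the arm or the gripper's body presses on something with over 40 N, if the wrist force passes 120 N, or if a joint passes its speed limit or range.

## Working session

There is one attempt and no reset: what is moved stays moved. The work goes in short steps, Python scripts to look and compute and a shell command to move; the robot and the scene stay as the last step left them, time stands still between calls to the robot, and variables do not carry over. Pictures are saved under pics/ and viewed, about 8 in all and at most 12, crops included, and the job is handed in when it is done.

```bash
mkdir -p pics; ls; python3 - <<'E'
from workcell import manip
import cv2,numpy as np
for n in("scene","side"):
    p,d=manip.camera(n); cv2.imwrite(f"pics/{n}0.png",p[:,:,::-1]); np.save(f"{n}_d0.npy",d)
    m=manip.camera_model(n); print(n,m)
print(manip.camera_model("wrist"))
o=manip.get_obs(); print(o)
E
```

```text
pics
scene {'intrinsics': array([[576.26478937,   0.        , 316.33280568],
       [  0.        , 576.26478937, 246.07116305],
       [  0.        ,   0.        ,   1.        ]]), 'R': array([[ 0.80036981,  0.59927501,  0.01666245],
       [ 0.49014384, -0.6381085 , -0.59378157],
       [-0.34520601,  0.48341184, -0.80445373]]), 't': array([-0.38420112, -0.21930004,  1.92830291])}
side {'intrinsics': array([[509.47378135,   0.        , 319.77614079],
       [  0.        , 509.47378135, 231.80058376],
       [  0.        ,   0.        ,   1.        ]]), 'R': array([[-0.76066552, -0.64886178, -0.01914061],
       [-0.40695082,  0.4996291 , -0.76469719],
       [ 0.50574598, -0.5738895 , -0.64410546]]), 't': array([0.37719782, 0.30967432, 1.12282963])}
{'intrinsics': array([[371.64829954,   0.        , 318.55307424],
       [  0.        , 371.64829954, 243.22276698],
       [  0.        ,   0.        ,   1.        ]]), 'tool_from_camera': array([[ 9.99999873e-01, -1.27967846e-04, -4.87833652e-04,
        -2.62454832e-04],
       [ 4.27581278e-04, -2.97834648e-01,  9.54617379e-01,
     
[... 207 characters left out ...]
 'joint_pos': array([ 1.08240989,  0.33279667, -0.06473668,  1.46085387,  0.02160798,
        1.3498948 , -0.08848473]), 'joint_velocities': array([ 9.84750194e-04, -1.55008810e-03, -1.21837772e-03, -2.89562746e-03,
        5.69690149e-04, -6.76938742e-05,  1.19596044e-04]), 'tau': array([ 1.21929843e-03, -6.26744556e+01,  4.90115513e-02, -3.92433393e+01,
        1.61982793e-02,  6.92737973e-03, -9.41688404e-05]), 'position': array([ 0.28056851, -0.55811274,  0.23060474]), 'ee_rot': array([-0.60169405,  0.3714708 , -0.37069555,  0.60212833]), 'ft_force': array([ 0.05232724, -0.31308643,  0.19919434]), 'torque': array([ 0.01364443, -0.00446495,  0.01489937]), 'grip_width': 0.9956094841682287}
```

View pics/scene0.png

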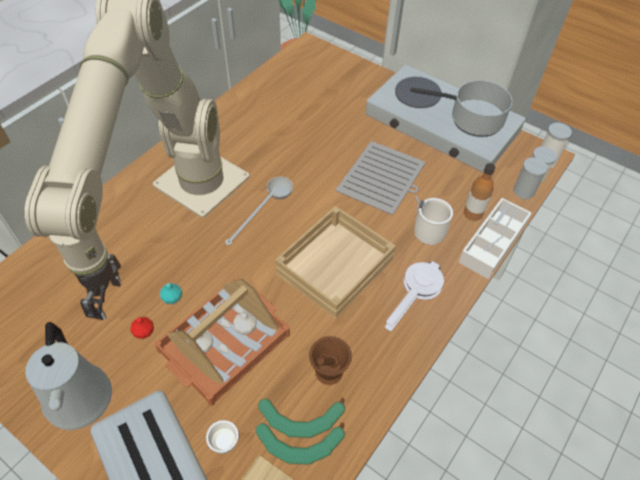

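View pics/side0.png

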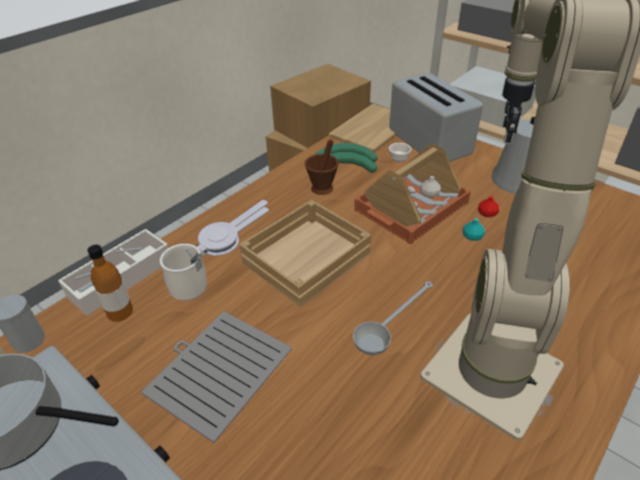

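```bash
python3 - <<'E'
from scipy.spatial.transform import Rotation as R
print(R.from_quat([-0.60169405,  0.3714708 , -0.37069555,  0.60212833]).as_matrix().round(3))
E
```

```text
[[ 0.449 -0.001  0.893]
 [-0.893  0.001  0.449]
 [-0.001 -1.    -0.   ]]
```

```bash
cat > h.py <<'E'
import cv2,numpy as np
from workcell import manip
from scipy.spatial.transform import Rotation as R
def world(n,d):
    m=manip.camera_model(n);K=m["intrinsics"];v,u=np.indices(d.shape)
    c=np.stack([(u-K[0,2])/K[0,0]*d,(v-K[1,2])/K[1,1]*d,d],-1)
    w=(c-m["t"])@m["R"]; w[d==0]=np.nan; return w
def px(n,X):
    m=manip.camera_model(n);c=m["R"]@np.array(X)+m["t"];q=m["intrinsics"]@c;return q[:2]/q[2]
E
python3 - <<'E'
from h import *
for n in("scene","side"):
    w=world(n,np.load(n+"_d0.npy")); img=cv2.imread(f"pics/{n}0.png"); 
    c={"scene":dict(hod=(222,330),crate=(336,258),holder=(382,176)),"side":dict(hod=(415,195),crate=(306,250),holder=(218,373))}[n]
    for k,(u,v) in c.items(): print(n,k,w[v,u].round(3))
    def sel(c,r,lo,hi,extra=None):
        q=(np.hypot(w[...,0]-c[0],w[...,1]-c[1])<r)&(w[...,2]>lo)&(w[...,2]<hi)
        if extra is not None:q&=extra
        return w[q]
    C=w[c["crate"][1],c["crate"][0]]; H=w[c["holder"][1],c["holder"][0]]
    P=sel(C,.2,.06,.085); print("crate",len(P),cv2.minAreaRect(P[:,:2].astype(np.float32)))
    hsv=cv2.cvtColor(img,cv2.COLOR_BGR2HSV)
    P=sel(H,.2,-.005,.02,hsv[...,1]<60); print("holder",len(P),cv2.minAreaRect(P[:,:2].astype(np.float32)),np.median(P[:,2]))
    D=np.array([0.6,-.35]) if n=="side" else w[c["hod"][1],c["hod"][0]][:2]
    np.save(n+"_w.npy",w)
E
```

```text
scene hod [ 0.437 -0.377  0.007]
scene crate [0.544 0.014 0.004]
scene holder [0.47  0.383 0.006]
crate 1266 ((0.5588277578353882, -0.012103140354156494), (0.27756771445274353, 0.23626808822155), 85.39281463623047)
holder 3714 ((0.5126181840896606, 0.3887518644332886), (0.310165673494339, 0.29153501987457275), 7.504030704498291) 0.007647105920391414
side hod [ 0.467 -0.423  0.03 ]
side crate [ 0.576 -0.034  0.009]
side holder [0.459 0.39  0.007]
crate 1656 ((0.5567693710327148, -0.013872712850570679), (0.2761755883693695, 0.23751768469810486), 85.89796447753906)
holder 9869 ((0.4789770841598511, 0.3834267854690552), (0.23904025554656982, 0.2707064747810364), 7.408933639526367) 0.008924634308693925
```

```bash
python3 - <<'E'
from h import *
hc=np.array([.45,-.39])
A=[]
for n in("scene","side"):
    w=np.load(n+"_w.npy"); img=cv2.imread(f"pics/{n}0.png"); hsv=cv2.cvtColor(img,cv2.COLOR_BGR2HSV)
    a=np.deg2rad(7.4); ax=np.array([np.cos(a),np.sin(a)]); ay=np.array([-ax[1],ax[0]])
    q=(np.hypot(w[...,0]-.465,w[...,1]-.382)<.19)&(abs(w[...,2]-.008)<.006)&(hsv[...,1]<50)
    P=w[q][:,:2]-[.465,.382]; s=P@ax;t=P@ay
    print(n,"holder x@y bins",[ (round(s[abs(t-y)<.02].min(),3),round(s[abs(t-y)<.02].max(),3)) for y in(-.09,-.05,.05,.09)],"y",np.percentile(t[abs(s)<.08],[.5,99.5]).round(3))
    near=np.hypot(w[...,0]-hc[0],w[...,1]-hc[1])<.2
    # handle
    q=near&(w[...,2]>.145)&(w[...,2]<.18); P=w[q]
    print(n,"top pts",len(P)); 
    r=cv2.minAreaRect(P[:,:2].astype(np.float32)); print(r, np.percentile(P[:,2],[2,50,98]).round(4))
    q=near&(w[...,2]>.166)&(w[...,2]<.174); Q=w[q]
    if len(Q)>5: print(" bar top",len(Q),cv2.minAreaRect(Q[:,:2].astype(np.float32)),Q.mean(0).round(4))
    vv,uu=np.where(q); print(uu.min(),uu.max(),vv.min(),vv.max()) if len(vv) else 0
    red=((hsv[...,0]<10)|(hsv[...,0]>174))&(hsv[...,1]>110)
    q=near&red&(w[...,2]>.035)&(w[...,2]<.055); Q=w[q]; print(" dish",len(Q),cv2.minAreaRect(Q[:,:2].astype(np.float32)))
    A.append(cv2.resize(img[270:410,140:310] if n=="scene" else img[130:250,340:490],(400,600) if 0 else (680,560) if n=="scene" else (700,560)))
cv2.imwrite("pics/crop1.png",A[0])
E
```

```text
scene holder x@y bins [(np.float64(-0.103), np.float64(0.106)), (np.float64(-0.102), np.float64(0.107)), (np.float64(-0.103), np.float64(0.106)), (np.float64(-0.102), np.float64(0.106))] y [-0.136  0.133]
scene top pts 1090
((0.4685278534889221, -0.39557039737701416), (0.21300770342350006, 0.08839784562587738), 86.0419921875) [0.1461 0.1669 0.175 ]
 bar top 552 ((0.46872037649154663, -0.3956834673881531), (0.211798757314682, 0.055292222648859024), 84.9461441040039) [ 0.4674 -0.3985  0.1698]
179 255 279 346
 dish 109 ((0.4330604672431946, -0.40221714973449707), (0.2722042202949524, 0.2900077998638153), 82.83984375)
side holder x@y bins [(np.float64(-0.103), np.float64(0.106)), (np.float64(-0.104), np.float64(0.105)), (np.float64(-0.105), np.float64(0.105)), (np.float64(-0.104), np.float64(0.104))] y [-0.132  0.133]
side top pts 814
((0.462002694606781, -0.39523380994796753), (0.21999922394752502, 0.08773720264434814), 86.04991149902344) [0.146  0.1651 0.1756]
 bar top 313 ((0.4621492922306061, -0.39566874504089355), (0.2188713103532791, 0.05577586963772774), 86.49586486816406) [ 0.4618 -0.3893  0.1708]
387 443 143 181
 dish 195 ((0.3979872465133667, -0.35382717847824097), (0.3700394928455353, 0.19405800104141235), 45.99781799316406)
```

View pics/crop1.png

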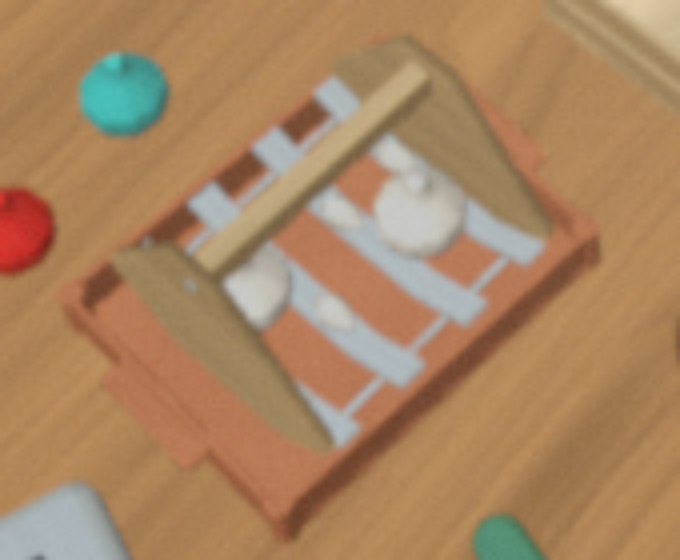

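```bash
python3 -m pendant '{"offset":[[-0.3,0,0.98],[-0.3,0,0.98],[-0.3,0,0.98],[-0.3,0,0.98],[-0.3,0,0.98],[-0.3,0,0.98]],"turn":[[0,-1,0],[0,-1,0],[0,-1,0],[0,-1,0],[0,-1,0],[0,-1,0]]}' 100
cat >> h.py <<'E'
def go(target,yaw,tilt=0):
    "print offset,turn units to reach target with tool down & tool-x at world yaw (deg); tilt: about tool z, deg"
    o=manip.get_obs(); Rn=R.from_quat(o["ee_rot"]); 
    a=np.deg2rad(yaw); M=np.array([[np.cos(a),0,-np.sin(a)],[np.sin(a),0,np.cos(a)],[0,-1,0]])
    if abs(np.linalg.det(M)-1)>.01: M[:,2]*=-1
    T=R.from_matrix(M)*R.from_rotvec([0,0,np.deg2rad(tilt)])
    print("t",o["clock"],"pos",o["position"].round(4),"grip",round(o["grip_width"],3),"F",o["ft_force"].round(1),"j",o["joint_pos"].round(2))
    print("offset",(Rn.inv().apply(np.array(target)-o["position"])/.2).round(3),"turn",((Rn.inv()*T).as_rotvec()/np.deg2rad(45)).round(3))
E
python3 - <<'E'
from h import *
print(R.from_quat(manip.get_obs()["ee_rot"]).as_matrix().round(3))
go([.465,-.3955,.137],-4)
p,d=manip.camera("wrist"); cv2.imwrite("pics/w1.png",p[:,:,::-1])
for c in((211,402),(289,330),(156,344)):
    m=manip.camera_model("scene");r=m["R"].T@np.linalg.inv(m["intrinsics"])@[c[0],c[1],1];o=-m["R"].T@m["t"];print((o+r*(.046-o[2])/r[2]).round(3))
E
```

```text
clock: 0.85
position: [0.4273, -0.4179, 0.2304]
ee_rot: [-0.698, 0.115, -0.114, 0.698]
ft_force: [0.0, -0.3, -0.3]
grip_width: 0.999
[[ 0.948 -0.002  0.319]
 [-0.319  0.001  0.948]
 [-0.002 -1.     0.   ]]
t 0.85 pos [ 0.4273 -0.4179  0.2304] grip 0.999 F [ 0.  -0.3 -0.3] j [ 0.92  0.29 -0.27  1.53  0.08  1.34  0.32]
offset [0.144 0.467 0.166] turn [-0.001 -0.325 -0.002]
[ 0.569 -0.555  0.046]
[ 0.598 -0.281  0.046]
[ 0.345 -0.526  0.046]
```

View pics/w1.png

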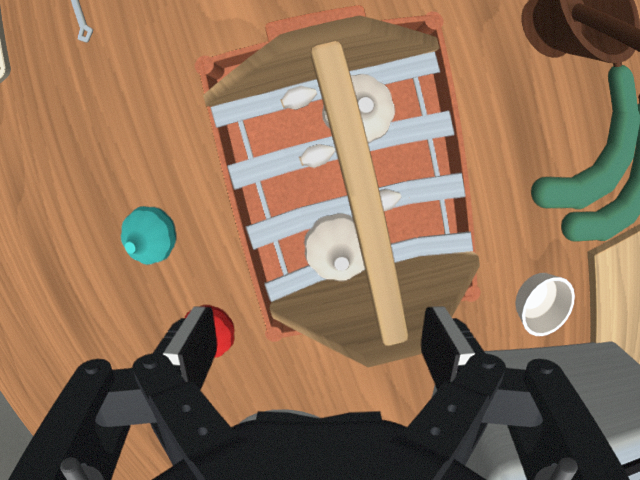

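```bash
cat >> h.py <<'E'
def wrist():
    o=manip.get_obs(); p,d=manip.camera("wrist"); m=manip.camera_model("wrist");K=m["intrinsics"]
    v,u=np.indices(d.shape);a=(u-K[0,2])/K[0,0];b=(v-K[1,2])/K[1,1];th=np.hypot(a,b)
    k=np.tan(th)/np.maximum(th,1e-9); c=np.stack([a*k*d,b*k*d,d],-1)
    c[(d==0)|(th>1.3)]=np.nan; T=m["tool_from_camera"]; t=c@T[:3,:3].T+T[:3,3]
    return p,R.from_quat(o["ee_rot"]).apply(t.reshape(-1,3)).reshape(t.shape)+o["position"]
E
python3 - <<'E'
from h import *
p,w=wrist()
q=(np.hypot(w[...,0]-.465,w[...,1]+.3955)<.13)&(abs(w[...,2]-.17)<.008); q[:,:]&=True
Q=w[q]; print(len(Q),cv2.minAreaRect(Q[:,:2].astype(np.float32)),np.median(Q[:,2]))
for y in(-.45,-.42,-.39,-.36,-.33):
    s=Q[abs(Q[:,1]-y)<.008]; print(y,np.percentile(s[:,0],[2,50,98]).round(4))
for u,v in((298,97),(316,156),(390,197),(345,70)): print(w[v,u].round(3))
E
```

```text
12873 ((0.46387115120887756, -0.3936580717563629), (0.21062280237674713, 0.05943470075726509), 86.16854858398438) 0.1696418059182048
-0.45 [0.4514 0.4597 0.4686]
-0.42 [0.4531 0.4615 0.4703]
-0.39 [0.4552 0.4637 0.4726]
-0.36 [0.4574 0.4657 0.4746]
-0.33 [0.4593 0.4678 0.4767]
[ 0.444 -0.311  0.047]
[ 0.442 -0.366  0.047]
[ 0.493 -0.421  0.046]
[ 0.476 -0.318  0.17 ]
```

```bash
python3 -m pendant '{"offset":[[0.133,0,0.171],[0.133,0,0.171],[0.133,0.2,0.171],[0.133,0.35,0.171],[0.133,0.467,0.171],[0.133,0.467,0.171],[0.133,0.467,0.171]],"turn":[[0,-0.324,0],[0,-0.324,0],[0,-0.324,0],[0,-0.324,0],[0,-0.324,0],[0,-0.324,0],[0,-0.324,0]]}' 100
python3 - <<'E'
from h import *
go([.4635,-.394,.137],-3.9)
E
```

```text
clock: 1.82
position: [0.4634, -0.3948, 0.1382]
ee_rot: [0.707, -0.026, 0.025, -0.707]
ft_force: [0.3, -0.1, -1.3]
grip_width: 1.001
t 1.825 pos [ 0.4634 -0.3948  0.1382] grip 1.001 F [ 0.3 -0.1 -1.3] j [ 0.89  0.38 -0.32  1.61  0.13  1.17  0.47]
offset [0.    0.006 0.004] turn [ 0.    -0.005 -0.   ]
```

Close on the handle, then lift straight up about 55 mm.

```bash
python3 -m pendant '{"offset":[[0,0,0],[0,0,0],[0,0,0],[0,0,0],[0,0,0],[0,0,0]],"turn":[[0,0,0],[0,0,0],[0,0,0],[0,0,0],[0,0,0],[0,0,0]]}' 0 100
python3 -m pendant '{"offset":[[0,-0.04,0],[0,-0.1,0],[0,-0.18,0],[0,-0.26,0],[0,-0.31,0],[0,-0.31,0]],"turn":[[0,0,0],[0,0,0],[0,0,0],[0,0,0],[0,0,0],[0,0,0]]}' 0 100
python3 - <<'E'
from h import *
go([.4635,-.394,.2],-3.9)
p,d=manip.camera("side"); cv2.imwrite("pics/s2.png",p[110:270,320:520,::-1].repeat(3,0).repeat(3,1))
E
```

```text
clock: 2.58
position: [0.4636, -0.3948, 0.1385]
ee_rot: [0.707, -0.025, 0.026, -0.707]
ft_force: [0.2, -0.4, 3.5]
grip_width: 0.197
clock: 3.32
position: [0.464, -0.3951, 0.2016]
ee_rot: [0.707, -0.025, 0.026, -0.706]
ft_force: [-0.2, -0.6, -6.0]
grip_width: 0.193
t 3.325 pos [ 0.464  -0.3951  0.2016] grip 0.193 F [-0.2 -0.6 -6. ] j [ 0.89  0.33 -0.32  1.53  0.11  1.29  0.48]
offset [-0.003  0.008  0.005] turn [ 0.002 -0.005  0.002]
```

View pics/s2.png

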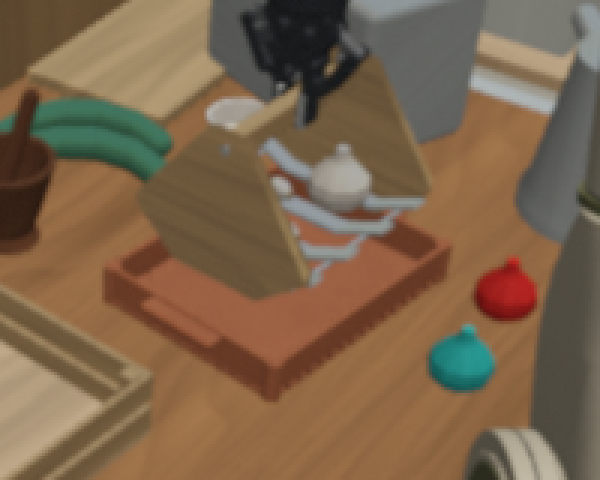

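```bash
python3 -m pendant '{"offset":[[0,0.04,0.08],[0,0.04,-0.15],[0,0.04,0.08],[0,0.04,-0.15],[0,0.04,0.08],[0,0.04,-0.15],[0,0.04,0.08],[0,0.04,-0.15],[0,0.04,0],[0,0,0],[0,0,0]],"turn":[[0,0,0],[0,0,0],[0,0,0],[0,0,0],[0,0,0],[0,0,0],[0,0,0],[0,0,0],[0,0,0],[0,0,0],[0,0,0]]}' 0 100
python3 - <<'E'
from h import *
go([.464,-.395,.2],-3.9)
p,w=wrist(); cv2.imwrite("pics/w3.png",p[:,:,::-1])
E
```

```text
clock: 4.75
position: [0.4641, -0.394, 0.2008]
ee_rot: [0.707, -0.025, 0.025, -0.706]
ft_force: [1.6, -0.1, -5.5]
grip_width: 0.195
t 4.75 pos [ 0.4641 -0.394   0.2008] grip 0.195 F [ 1.6 -0.1 -5.5] j [ 0.88  0.33 -0.32  1.54  0.11  1.29  0.48]
offset [-0.     0.004 -0.005] turn [ 0.001 -0.004  0.001]
```

View pics/w3.png

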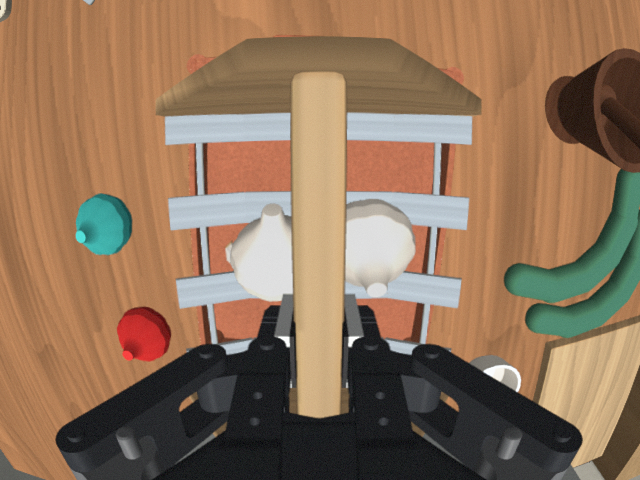

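```bash
python3 -m pendant '{"offset":[[0,-0.2,0],[0,-0.45,0],[0,-0.6,0],[0,-0.6,0],[0,-0.6,0]],"turn":[[0,0,0],[0,0,0],[0,0,0],[0,0,0],[0,0,0]]}' 0 100
python3 - <<'E'
from h import *
go([.464,-.395,.2],-3.9)
p,d=manip.camera("scene"); a=p[230:410,130:310,::-1]
p,d=manip.camera("side"); b=p[70:250,330:510,::-1]
cv2.imwrite("pics/c4.png",cv2.resize(np.hstack([a,b]),(800,400),interpolation=cv2.INTER_CUBIC))
E
```

```text
clock: 5.42
position: [0.4631, -0.3943, 0.3182]
ee_rot: [-0.706, 0.026, -0.025, 0.707]
ft_force: [0.3, -0.7, -6.4]
grip_width: 0.196
t 5.425 pos [ 0.4631 -0.3943  0.3182] grip 0.196 F [ 0.3 -0.7 -6.4] j [ 0.88  0.29 -0.32  1.35  0.09  1.52  0.5 ]
offset [ 0.006  0.591 -0.004] turn [-0.001 -0.005 -0.002]
```

View pics/c4.png

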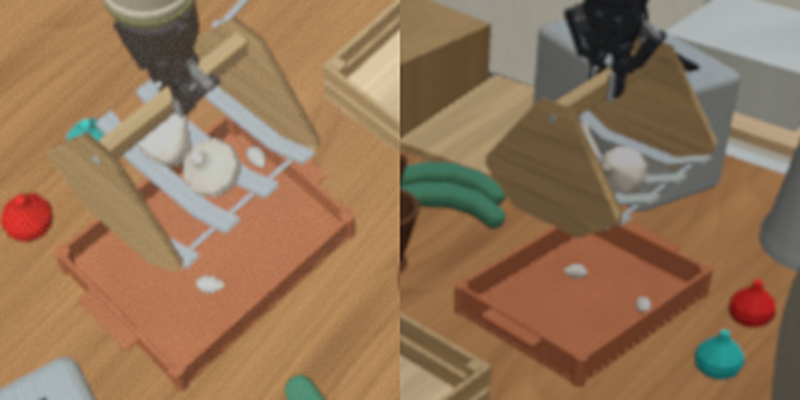

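```bash
python3 - <<'E'
from h import *
for n,c in(("scene",(223.6,358.3)),("scene",(244.8,300.7)),("side",(408.8,191.5)),("side",(439.4,206.4))):
    m=manip.camera_model(n);r=m["R"].T@np.linalg.inv(m["intrinsics"])@[c[0],c[1],1];o=-m["R"].T@m["t"];print(n,(o+r*(.016-o[2])/r[2]).round(3))
p,w=wrist(); cv2.imwrite("pics/w5.png",cv2.resize(p[60:340,130:500,::-1],(740,560)))
E
```

```text
scene [ 0.502 -0.44   0.016]
scene [ 0.429 -0.272  0.016]
side [ 0.501 -0.443  0.016]
side [ 0.386 -0.436  0.016]
```

View pics/w5.png

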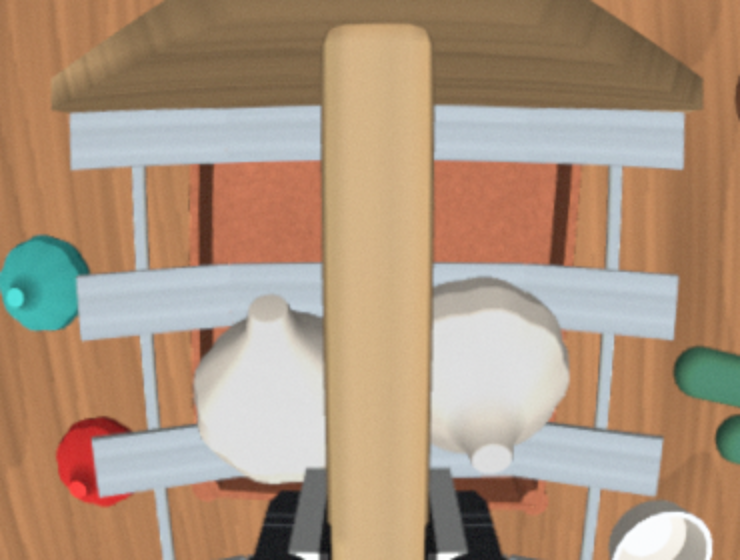

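```bash
python3 - <<'E'
from h import *
n,c="scene",(244.8,300.7)
m=manip.camera_model(n);r=m["R"].T@np.linalg.inv(m["intrinsics"])@[c[0],c[1],1];o=-m["R"].T@m["t"]
for z in(.016,.05,.1,.15,.2,.219,.24):
    X=o+r*(z-o[2])/r[2]; v=X[:2]-[.463,-.394]; a=np.deg2rad(-3.9); print(z,X.round(3),"hod xy",(v[0]*np.cos(a)+v[1]*np.sin(a)).round(3),(-v[0]*np.sin(a)+v[1]*np.cos(a)).round(3),"side px",px("side",X).round(0))
print("clove at .386 in scene",px("scene",[.386,-.436,.016]))
p,d=manip.camera("scene");w=world(n,d); 
for v in(299,300,301,302): print([tuple(w[v,u].round(3)) for u in(243,245,247)], p[v,245])
E
```

```text
0.016 [ 0.429 -0.272  0.016] hod xy -0.042 0.12 side px [397. 227.]
0.05 [ 0.445 -0.285  0.05 ] hod xy -0.025 0.107 side px [397. 214.]
0.1 [ 0.468 -0.306  0.1  ] hod xy -0.001 0.088 side px [395. 194.]
0.15 [ 0.491 -0.326  0.15 ] hod xy 0.024 0.07 side px [394. 173.]
0.2 [ 0.514 -0.346  0.2  ] hod xy 0.048 0.051 side px [392. 153.]
0.219 [ 0.523 -0.354  0.219] hod xy 0.057 0.044 side px [392. 145.]
0.24 [ 0.533 -0.362  0.24 ] hod xy 0.067 0.036 side px [391. 136.]
clove at .386 in scene [193.01472287 333.57366454]
[(np.float64(0.426), np.float64(-0.274), np.float64(0.025)), (np.float64(0.431), np.float64(-0.271), np.float64(0.025)), (np.float64(0.432), np.float64(-0.265), np.float64(0.019))] [195 194 191]
[(np.float64(0.428), np.float64(-0.276), np.float64(0.024)), (np.float64(0.432), np.float64(-0.273), np.float64(0.023)), (np.float64(0.436), np.float64(-0.269), np.float64(0.024))] [196 197 195]
[(np.float64(0.428), np.float64(-0.277), np.float64(0.02)), (np.float64(0.434), np.float64(-0.275), np.float64(0.023)), (np.float64(0.438), np.float64(-0.272), np.float64(0.023))] [198 198 196]
[(np.float64(0.43), np.float64(-0.28), np.float64(0.02)), (np.float64(0.436), np.float64(-0.277), np.float64(0.023)), (np.float64(0.439), np.float64(-0.273), np.float64(0.02))] [192 192 190]
```

```bash
python3 -m pendant '{"offset":[[0,0,0.08],[0.05,0,0.25],[0.1,0,0.47],[0.15,0,0.7],[0.2,0,0.9],[0.225,0,1.0]],"turn":[[0,0,0],[0,0,0],[0,0,0],[0,0,0],[0,0,0],[0,0,0]]}' 0 100
python3 -m pendant '{"offset":[[0.05,0,0.25],[0.1,0,0.47],[0.15,0,0.7],[0.2,0,0.85],[0.225,0,0.94],[0.225,0,0.94],[0.225,0,0.94]],"turn":[[0,0,0],[0,0,0],[0,0,0],[0,0,0],[0,0,0],[0,0,0],[0,0,0]]}' 0 100
python3 - <<'E'
from h import *
go([.58,-.013,.26],-4.5)
E
```

```text
clock: 6.38
position: [0.5231, -0.1936, 0.319]
ee_rot: [-0.706, 0.024, -0.023, 0.707]
ft_force: [-0.6, -1.1, -4.5]
grip_width: 0.193
clock: 7.25
position: [0.5804, -0.0104, 0.3191]
ee_rot: [-0.706, 0.025, -0.024, 0.707]
ft_force: [-0.4, -0.7, -4.5]
grip_width: 0.193
t 7.25 pos [ 0.5804 -0.0104  0.3191] grip 0.193 F [-0.4 -0.7 -4.5] j [ 0.41  0.25 -0.58  1.41  0.14  1.52 -0.23]
offset [-0.001  0.295 -0.013] turn [-0.001  0.012 -0.002]
```

```bash
python3 -m pendant '{"offset":[[0,0.2,0],[0,0.37,0],[0,0.37,0],[0,0.37,0],[0,0.37,0],[0,0.37,0],[0,0.37,0]],"turn":[[0,0,0],[0,0,-0.15],[0,0,-0.4],[0,0,-0.6],[0,0,-0.8],[0,0,-1],[0,0,-1]]}' 0 100
python3 - <<'E'
from h import *
go([.58,-.013,.245],-4.5,-60)
E
```

```text
clock: 8.12
position: [0.5766, -0.0124, 0.2415]
ee_rot: [0.664, 0.244, 0.291, -0.644]
ft_force: [-0.7, -0.9, -5.7]
grip_width: 0.196
t 8.125 pos [ 0.5766 -0.0124  0.2415] grip 0.196 F [-0.7 -0.9 -5.7] j [ 0.52 -0.25 -0.59  2.23 -0.04  0.35 -0.15]
offset [ 0.025 -0.    -0.002] turn [-0.005  0.007 -0.344]
```

```bash
python3 -m pendant '{"offset":[[0.01,0,0],[0.025,0,0],[0.025,0,0],[0.025,0,0],[0.025,0,0],[0.025,0,0]],"turn":[[0,0,-0.18],[0,0,-0.33],[0,0,-0.33],[0,0,-0.33],[0,0,-0.33],[0,0,-0.33]]}' 0 100
python3 - <<'E'
from h import *
go([.58,-.013,.245],-4.5,-60)
p,d=manip.camera("side"); b=p[100:320,200:420,::-1]
p,d=manip.camera("scene"); a=p[150:370,220:440,::-1]
cv2.imwrite("pics/c6.png",cv2.resize(np.hstack([a,b]),(800,400),interpolation=cv2.INTER_CUBIC))
E
```

```text
clock: 8.88
position: [0.5815, -0.029, 0.2485]
ee_rot: [0.646, 0.31, 0.37, -0.591]
ft_force: [-0.1, -0.1, -3.9]
grip_width: 0.191
t 8.875 pos [ 0.5815 -0.029   0.2485] grip 0.191 F [-0.1 -0.1 -3.9] j [ 0.37 -0.28 -0.49  2.39  1.36  0.12 -1.56]
offset [-0.022 -0.006  0.079] turn [ 0.054  0.006 -0.052]
```

View pics/c6.png

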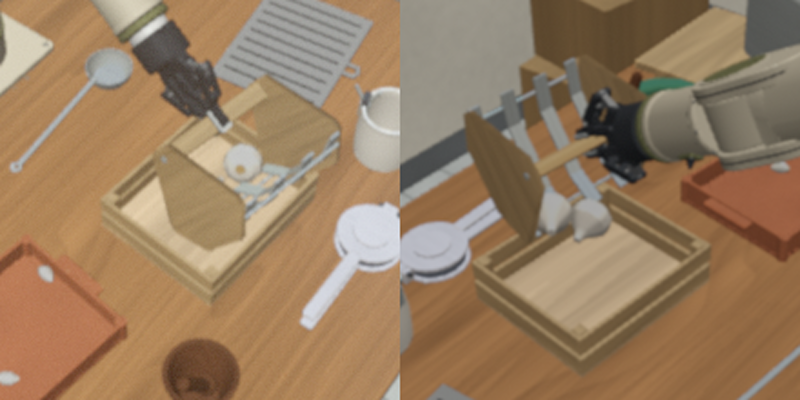

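```bash
cat >> h.py <<'E'
def whites():
    for n,(x0,x1,y0,y1) in dict(scene=(220,440,150,370),side=(200,420,100,320)).items():
        p,d=manip.camera(n); w=world(n,d); hsv=cv2.cvtColor(p,cv2.COLOR_RGB2HSV)
        q=(np.hypot(w[...,0]-.558,w[...,1]+.013)<.2)&(hsv[...,1]<35)&(hsv[...,2]>120)&(w[...,2]>.01)
        N,l,s,c=cv2.connectedComponentsWithStats(q.astype(np.uint8))
        for i in range(1,N):
            if s[i,4]>60: P=w[l==i]; print(n,"px",c[i].round(),"n",s[i,4],"mean",P.mean(0).round(3),"zmin/max",P[:,2].min().round(3),P[:,2].max().round(3))
E
python3 - <<'E'
from h import *
o=manip.get_obs();print(o["clock"],o["ft_force"]);whites()
E
```

```text
8.975 [ 0.30646777 -0.55237152 -3.49740754]
scene px [287. 144.] n 271 mean [ 0.395 -0.021  0.41 ] zmin/max 0.383 0.44
scene px [301. 166.] n 141 mean [ 0.443 -0.024  0.366] zmin/max 0.339 0.383
scene px [366. 246.] n 765 mean [ 0.647 -0.005  0.171] zmin/max 0.01 0.295
side px [298. 156.] n 67 mean [ 0.681 -0.133  0.226] zmin/max 0.209 0.241
side px [285. 170.] n 161 mean [ 0.681 -0.077  0.21 ] zmin/max 0.182 0.259
side px [267. 177.] n 137 mean [ 0.693 -0.021  0.213] zmin/max 0.18 0.283
side px [295. 205.] n 447 mean [ 0.626 -0.054  0.131] zmin/max 0.046 0.165
side px [312. 254.] n 283 mean [0.519 0.001 0.053] zmin/max 0.02 0.072
side px [289. 258.] n 291 mean [0.553 0.056 0.056] zmin/max 0.035 0.073
```

```bash
python3 - <<'E'
from h import *
go([.565,-.01,.33],-4.5,-30)
E
```

```text
t 9.075 pos [ 0.5804 -0.0279  0.2472] grip 0.195 F [ 0.2  0.1 -3.6] j [ 0.37 -0.28 -0.49  2.39  1.34  0.12 -1.54]
offset [ 0.304 -0.296  0.07 ] turn [ 0.052 -0.006  0.611]
```

```bash
python3 -m pendant '{"offset":[[0.08,-0.08,0.02],[0.15,-0.15,0.04],[0.23,-0.23,0.06],[0.3,-0.3,0.07],[0.3,-0.3,0.07],[0.3,-0.3,0.07],[0.3,-0.3,0.07],[0.3,-0.3,0.07]],"turn":[[0,0,0],[0,0,0.1],[0.02,0,0.25],[0.04,0,0.4],[0.05,0,0.5],[0.05,0,0.6],[0.05,0,0.6],[0.05,0,0.6]]}' 0 100
python3 - <<'E'
from h import *
go([.55,.1,.33],2)
whites()
E
```

```text
clock: 10.07
position: [0.5636, -0.0095, 0.3292]
ee_rot: [0.688, 0.158, 0.214, -0.675]
ft_force: [-0.4, 0.3, -4.9]
grip_width: 0.199
t 10.075 pos [ 0.5636 -0.0095  0.3292] grip 0.199 F [-0.4  0.3 -4.9] j [-0.3  -0.23  0.15  1.94  0.19  0.92 -0.31]
offset [-0.096 -0.059  0.54 ] turn [ 0.036 -0.146  0.677]
scene px [287.  50.] n 234 mean [ 0.389 -0.005  0.673] zmin/max 0.66 0.686
scene px [318. 135.] n 122 mean [ 0.492 -0.022  0.497] zmin/max 0.477 0.516
scene px [363. 224.] n 1015 mean [0.618 0.018 0.222] zmin/max 0.012 0.336
side px [274. 149.] n 295 mean [ 0.681 -0.044  0.292] zmin/max 0.267 0.361
side px [305. 188.] n 1054 mean [ 0.575 -0.044  0.216] zmin/max 0.046 0.31
side px [316. 262.] n 249 mean [0.489 0.021 0.056] zmin/max 0.023 0.071
side px [279. 262.] n 226 mean [0.562 0.084 0.057] zmin/max 0.032 0.072
```

```bash
python3 - <<'E'
from h import *
go([.51,.17,.33],2)
w=np.load("scene_w.npy"); print([w[v,u].round(3) for u,v in((433,225),(433,207),(418,222))])
E
```

```text
t 10.175 pos [ 0.5633 -0.0098  0.3292] grip 0.191 F [ 0.5 -0.3 -3.7] j [-0.3  -0.23  0.15  1.94  0.19  0.92 -0.31]
offset [-0.292 -0.174  0.874] turn [ 0.036 -0.147  0.677]
[array([0.739, 0.226, 0.102]), array([0.697, 0.308, 0.078]), array([0.69 , 0.231, 0.074])]
```

```bash
python3 -m pendant '{"offset":[[-0.04,-0.03,0.1],[-0.1,-0.07,0.3],[-0.17,-0.1,0.5],[-0.23,-0.14,0.7],[-0.29,-0.174,0.874],[-0.29,-0.174,0.874],[-0.29,-0.174,0.874],[-0.29,-0.174,0.874]],"turn":[[0,0,0.1],[0.01,-0.03,0.25],[0.02,-0.06,0.4],[0.03,-0.1,0.55],[0.036,-0.147,0.677],[0.036,-0.147,0.677],[0.036,-0.147,0.677],[0.036,-0.147,0.677]]}' 0 100
python3 - <<'E'
from h import *
go([.465,.382,.25],7.4)
E
```

```text
clock: 11.18
position: [0.5104, 0.1688, 0.3306]
ee_rot: [0.707, 0.012, -0.011, -0.707]
ft_force: [0.1, -0.7, -4.2]
grip_width: 0.198
t 11.175 pos [0.5104 0.1688 0.3306] grip 0.198 F [ 0.1 -0.7 -4.2] j [-0.44  0.1   0.04  1.53 -0.    1.51 -0.37]
offset [-0.191  0.402  1.073] turn [ 0.    -0.122  0.002]
```

```bash
python3 -m pendant '{"offset":[[-0.03,0,0.15],[-0.08,0,0.4],[-0.12,0,0.6],[-0.15,0.1,0.8],[-0.18,0.2,0.95],[-0.19,0.3,1.0],[-0.19,0.3,1.0],[-0.19,0.3,1.0]],"turn":[[0,-0.03,0],[0,-0.06,0],[0,-0.09,0],[0,-0.122,0],[0,-0.122,0],[0,-0.122,0],[0,-0.122,0],[0,-0.122,0]]}' 0 100
python3 - <<'E'
from h import *
go([.465,.382,.145],7.4)
p,w=wrist()
o=manip.get_obs()["position"]
zt=o[2]+.019+.014
q=(np.hypot(w[...,0]-o[0],w[...,1]-o[1])<.13)&(abs(w[...,2]-zt)<.012); Q=w[q]
print(len(Q),zt,cv2.minAreaRect(Q[:,:2].astype(np.float32)),np.median(Q[:,2]))
for dy in(.03,.05,.07,.085):
    s=Q[abs(Q[:,1]-o[1]-dy)<.006]; print(dy,np.percentile(s[:,0],[2,50,98]).round(4),np.median(s[:,2]).round(4))
cv2.imwrite("pics/w7.png",p[:,:,::-1])
E
```

```text
clock: 12.18
position: [0.4663, 0.367, 0.2717]
ee_rot: [-0.705, -0.046, 0.044, 0.706]
ft_force: [-0.2, -0.6, -3.9]
grip_width: 0.195
t 12.175 pos [0.4663 0.367  0.2717] grip 0.195 F [-0.2 -0.6 -3.9] j [-0.65  0.25 -0.11  1.49  0.03  1.41 -0.64]
offset [0.002 0.634 0.075] turn [-0.    -0.001  0.003]
26734 0.30497062898281624 ((0.4599754214286804, 0.4041162133216858), (0.07381351292133331, 0.13892687857151031), 9.06479549407959) 0.3000166177916628
0.03 [0.4535 0.4622 0.4712] 0.3008
0.05 [0.4509 0.4597 0.4685] 0.2999
0.07 [0.4484 0.457  0.4656] 0.2989
0.085 [0.4465 0.4551 0.4638] 0.2982
```

View pics/w7.png

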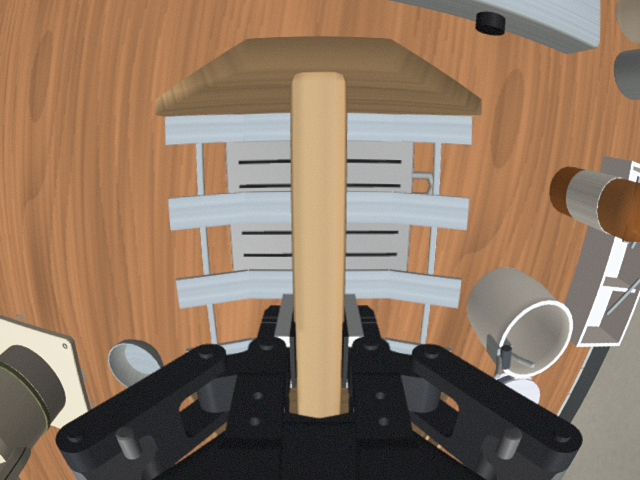

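```bash
python3 -m pendant '{"offset":[[0,0.1,0.05],[0,0.25,0.075],[0,0.4,0.075],[0,0.5,0.075],[0,0.58,0.075],[0,0.62,0.075],[0,0.635,0.075],[0,0.635,0.075]],"turn":[[0.05,0,0],[0.05,0,0],[0.05,0,0],[0.05,0,0],[0.05,0,0],[0.05,0,0],[0.05,0,0],[0.05,0,0]]}' 0 100
```

```text
clock: 13.22
position: [0.4652, 0.3821, 0.1455]
ee_rot: [-0.691, -0.046, 0.045, 0.72]
ft_force: [-0.2, 0.8, -4.1]
grip_width: 0.194
```

```bash
python3 -m pendant '{"offset":[[0,0.01,0],[0,0.02,0],[0,0.025,0],[0,0.025,0]],"turn":[[0,0,0],[0,0,0],[0,0,0],[0,0,0]]}' 0 100
python3 - <<'E'
from h import *
p,w=wrist(); o=manip.get_obs()["position"]
for dy in(.03,.05,.07,.085):
    q=(abs(w[...,0]-o[0]+dy*.13)<.006)&(abs(w[...,1]-o[1]-dy)<.006)&(w[...,2]>o[2]); print(dy,np.median(w[q][:,2]).round(4))
E
```

```text
clock: 13.72
position: [0.4657, 0.3823, 0.1413]
ee_rot: [-0.691, -0.046, 0.044, 0.72]
ft_force: [0.7, -2.2, 3.8]
grip_width: 0.194
0.03 0.1719
0.05 0.1719
0.07 0.1718
0.085 0.1717
```

```bash
python3 -m pendant '{"offset":[[0,0,0],[0,0,0],[0,0,0],[0,0,0],[0,0,0],[0,0,0]],"turn":[[0,0,0],[0,0,0],[0,0,0],[0,0,0],[0,0,0],[0,0,0]]}' 80 30
python3 -m pendant '{"offset":[[0,-0.05,0],[0,-0.2,0],[0,-0.45,0],[0,-0.7,0],[0,-0.8,0],[0,-0.8,0]],"turn":[[0,0,0],[0,0,0],[0,0,0],[0,0,0],[0,0,0],[0,0,0]]}'
python3 - <<'E'
from h import *
p,d=manip.camera("side"); b=p[80:480,60:560,::-1]
p,w=wrist()
q=(np.hypot(w[...,0]-.465,w[...,1]-.382)<.13)&(abs(w[...,2]-.172)<.008); Q=w[q]
print(len(Q),cv2.minAreaRect(Q[:,:2].astype(np.float32)),np.median(Q[:,2]))
for y in(.33,.38,.43):
    s=Q[abs(Q[:,1]-y)<.008]; print(y,np.percentile(s[:,0],[2,50,98]).round(4),np.median(s[:,2]).round(4))
cv2.imwrite("pics/fin.png",cv2.resize(b,(750,600)))
whites()
E
```

```text
clock: 14.52
position: [0.4657, 0.3823, 0.1412]
ee_rot: [-0.691, -0.046, 0.044, 0.72]
ft_force: [0.1, -0.1, -0.3]
grip_width: 0.801
clock: 15.28
position: [0.4663, 0.3762, 0.3033]
ee_rot: [-0.69, -0.047, 0.043, 0.721]
ft_force: [-0.4, 0.4, -0.6]
grip_width: 0.802
7418 ((0.4660227596759796, 0.3810507655143738), (0.060084328055381775, 0.21100974082946777), 7.23341178894043) 0.1717226113951855
0.33 [0.4637 0.4723 0.4809] 0.1715
0.38 [0.4576 0.4662 0.475 ] 0.1716
0.43 [0.4507 0.4594 0.4682] 0.1715
scene px [323. 244.] n 240 mean [0.501 0.002 0.053] zmin/max 0.016 0.073
scene px [358. 243.] n 271 mean [0.58  0.07  0.052] zmin/max 0.019 0.07
side px [316. 262.] n 257 mean [0.489 0.021 0.055] zmin/max 0.024 0.071
side px [279. 262.] n 228 mean [0.562 0.083 0.057] zmin/max 0.031 0.071
```

View pics/fin.png

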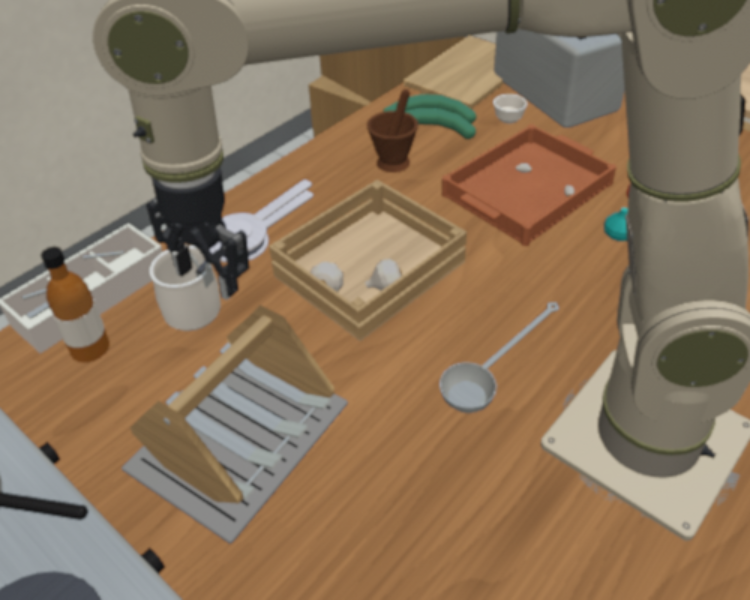

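```bash
python3 - <<'E'
from h import *
p,d=manip.camera("scene"); w=world("scene",d); hsv=cv2.cvtColor(p,cv2.COLOR_RGB2HSV)
q=(np.hypot(w[...,0]-.4715,w[...,1]+.4035)<.17)&(hsv[...,1]<60)&(hsv[...,2]>120)
N,l,s,c=cv2.connectedComponentsWithStats(q.astype(np.uint8)); a=np.deg2rad(-6);n=0
for i in range(1,N):
    if s[i,4]>8:
        m=w[l==i].mean(0);v=m[:2]-[.4715,-.4035];x,y=v[0]*np.cos(a)+v[1]*np.sin(a),-v[0]*np.sin(a)+v[1]*np.cos(a)
        print(c[i].round(),s[i,4],m.round(3),"dish",round(x,3),round(y,3)); n+=abs(x)<.108 and abs(y)<.135 and m[2]<.045
print(n)
if n==3: print(manip.hand_in())
E
```

```text
[245. 300.] 55 [ 0.43  -0.272  0.02 ] dish -0.055 0.127
[195. 332.] 62 [ 0.388 -0.431  0.021] dish -0.08 -0.036
[224. 357.] 70 [ 0.502 -0.439  0.02 ] dish 0.034 -0.033
3
the job is handed in; nothing more can be done
None
```

The job is done and handed in at about 15.5 s of the 58 s allowed. I lifted the hod by its handle and shook it along its length until all three cloves had dropped into the dish. I then tipped both heads into the crate at about 60 degrees and stood the empty hod on the pot holder.

What the last checks showed:
- **Cloves:** all three are in the dish, at a height of about 20 mm. The one nearest the end wall is at dish y of about 127 mm, against the limit of 138 mm, so it has the least margin.
- **Heads:** both are in the crate, with their tops no higher than 73 mm.
- **Hod:** it is released and level, with the top of the handle at 172 mm, which is the height it should have on the holder. Its centre is within about 2 mm of the pot holder's, and its yaw matches to under a degree.
- **Bystanders:** I never went near the tostonera or the jar. They look unmoved in the last picture, though I did not measure them again.

Two small things went off plan. The wrist came near a singularity at full tilt, which shifted the hod about 16 mm sideways over the crate. The hod also hung about 2.7 degrees nose-down in the grip before placing, and I levelled it. No check failed.

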